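Turn the hot dip mould on its side in the tilting cradle

ROBOT

A 7-joint arm with a two-finger parallel gripper is mounted at the origin on a cart in front of the work surface, level with it; the furniture and walls round the work are solid. World frame = base frame: x ahead of the robot, y to its left, z up, the work surface at z = 0. Lengths are in m, angles in rad, forces in N, time in s.
With the tool pointing down it reaches from about 0.425 to 0.925 m from the base axis. Payload 6.8 kg.
Tool frame: the origin (TCP) lies at the very end of the fingers, on their centre line; the grasp point (between the pads) lies bot.tcp_to_grasp behind it (bot.tcp_to_grasp is the distance from the TCP to the grasp point, in m); z points along the fingers, y is the line along which they close (so a half turn about z gives the same grasp; the last joint's range is limited). The gripper opens to 85 mm and grips with 20 to 120 N. Pads are 22 mm wide; open, the fingers measure 114 mm over their backs; the gripper's body (76 mm by 85 mm) begins 54 mm behind the grasp point. The pads swing forward as they close: fully open they stand 13 mm farther back than shut.
Start: joints at [1.041, 0.477, 0.022, 1.555, -0.011, 1.109, -0.083], TCP at [0.276, -0.616, 0.231] pointing down, gripper open.
Joint ranges: [-2.96, 2.96], [-0.34, 2.1], [-1.41, 1.46], [0.24, 2.44], [-1.37, 4.51], [0.17, 1.92], [-2.96, 2.96]. Speed limits (rad/s): [2.39, 2.39, 3.14, 3.14, 3.14, 3.14, 3.14].

INTERFACE

Orientations are given as a unit quaternion [w, x, y, z].
In Python, from station import bot gives the robot as it stands.
- The arm moves only by the tool servo_tool, never from a script. Its argument "motion" is a list that holds one entry, the list of rows, each a list of 7 numbers: the shift along the tool's x, y, z in m, then the turn, a rotation vector about the tool's x, y, z in units of 5 degrees (1.0 is 5 degrees), then the opening, from 0 (shut) to 1 (fully open). A call has 1 to 20 rows; each row is the pose to reach, as a shift and turn from the pose commanded when the call began, along the tool's axes at that moment; what a row does not reach only later rows make up. A row lasts 1/12 s, in which the tool goes at most 41.7 mm and 7.16 degrees, less where a joint would pass 70% of its speed; a pose out of reach is approached as far as the arm can. A call with a gripper value outside its range is refused whole. The fingers move at their own pace and stop on an object; "grip_force" is the grip in N (left out, the last holds). Time passes only in rows, so rows that repeat a pose let the fingers close. It gives the time, the measured TCP pose, the force, the opening and the grip force at its end, in the units of the state.
- bot.get_obs(): the state, without advancing time (a new reading comes with each control period).
- bot.read_camera(name): name is "scene" or "top" or "wrist"; returns a dict with "img" (420x560x3 uint8, red, green, blue), "K" (3x3 intrinsics, pixels), "pose" (4x4, takes a point from camera to world coordinates). Camera axes: x right, y down, z forward; pixel columns grow to the right and rows downward; lengths in m; the calibration is good to about 2 mm. A picture is of the moment at which its call begins. There is no depth.
- bot.hand_in(): hands the job in; it is judged then, once.
The state is a dict: "t": time; "q": joint angles; "joint_vel": joint speeds; "joint_torque": joint torques, N m; "eef_pos": TCP position; "tool_rot": TCP orientation; "contact_force": force on the tool from outside, world axes, zero at the start; "torque": the same for the moment, N m; "gripper_width": opening from 0.0 (shut) to 1.0 (fully open); "grasp_force": force on a finger pad.
Only numpy, scipy, OpenCV 4.12 (cv2) and the standard library are available. Lean on these libraries where they do the work, as an engineer would, in place of code of your own. Each camera call takes 0.05 s, during which the arm holds its last target. There are 200 camera calls.

TASK

The cast dip mould standing on the run-in plate of the tilting cradle is hot and must lie on its side to have its bore cleaned; do not grip or lift it, only push. Push it upright along the runners until it is fully home in the V of the cradle while the catch still holds the cradle upright, then push the catch's thumb lever over so that the catch stays flipped right back, and then push the cradle over by its T-handle until it lies down on its rest with the mould lying in the V. Do not disturb the wax block, the frit jar, the tumbler or the colour bars standing around.

Things in the scene. Friction and masses are not known exactly. Their poses are not given: they have to be found in the camera images.
- dip_mould: black cast dip mould, a flared cup on a round foot: foot 68 mm, rim 71 mm across, 85 mm high, about 0.7 kg, hot (push only). Origin: centre of its underside; z along its axis to the mouth. Starts upright on the run-in plate, 70 to 100 mm short of its seat. The runners under it are slippery (friction about 0.2): it slides upright even when pushed at the rim.
- tilter: fixed dark steel frame of the tilting cradle, 305 mm long (x), y -72 to 106 mm, on the marver. Origin: its middle, underside; x is the way the mould is pushed and the cradle tips, y left of that, z up. Run-in plate x -154 to -51, y +-56 mm: runner tops z 16 mm, side lips z 20 mm at y +-50. Trunnion axis along y at x 50, z 22 mm. Catch hinge along y at x 97, y 72, z 75 mm, on an 85 mm post.
- seat (a point): where the centre of the mould's underside belongs, on the cradle's foot plate; turns with the cradle (z along the mould's axis, x into the V). Cradle upright: at x -10, y 0, z 16 mm of the tilter's frame. The foot plate (100 mm wide) reaches 40 mm to its -x. On its +x side stand the wings of a right-angled V that opens to the mould, reaching 38 mm either side, 94 mm high.
- cradle (a joint): tilt of the cradle about its trunnions, rad: 0 upright (locked by the catch), 1.57 lying on its rest, mould mouth to the tilter's +x. When free it is tipped by pushing its T-handle to +x and following it down its arc; takes 4 to 7 N, passes its balance near 0.95 rad, then sinks the rest by itself, damped; let go earlier it falls back.
- catch (a joint): swing of the catch, rad: 0 hooked on the cradle's tie bar, 1.35 flipped right back against its stop, where its weight keeps it; balance near 0.7. At 0 its strut, 12 mm wide, points from the hinge to the tilter's -x, top 86 mm above the marver. Turns with about 1 N.
- thumb (a point): centre of the black ball, 18 mm across, ending the catch's thumb lever, a 10 mm rod 55 mm long on the outer end of the catch's shaft, 34 mm outside the strut. Catch hooked: the rod stands up, leaning 20 degrees to the tilter's -x, the ball at x 78, y 106, z 127 mm of the tilter's frame. Push it to +x; fully back it leans 57 degrees to +x, the ball 105 mm up.
- wax_block: bystander: yellow beeswax block 50 x 75 x 32 mm beside the tilter; origin under its centre
- frit_jar: bystander: glass jar with a gold lid, 62 mm across, 87 mm high, beside the tilter; origin under its centre
- tumbler: bystander: small amber glass tumbler, 56 mm across, 75 mm high, beside the tilter; origin under its centre
- colour_bar_1: bystander: blue glass rod on end, 28 mm across, 85 mm high, behind the work; origin under its centre
- colour_bar_3: bystander: green glass rod on end, 26 mm across, 60 mm high, behind the work; origin under its centre
- handle (a point): middle of the T-handle's cross bar, a 12 mm round bar 60 mm long parallel to the tilter's y, on a flat upright 16 mm wide behind the V. Turns with the cradle about the trunnions. Cradle upright: at x 45, y 0, z 150 mm of the tilter's frame, 49 mm above the mould's rim; lying: at x 178, z 27 mm.

How it is judged:
By the outcome, as a careful person would: the job done as asked, in the order asked, and still so for the second after the job is handed in, with the robot touching nothing.
It also fails if it takes over 59 s, if anything falls off the work surface, if the arm or the gripper's body presses on something with over 40 N, if the wrist force passes 120 N, or if a joint passes its speed limit or range.

## Working session

There is one attempt and no reset: what is moved stays moved. The work goes in short steps, Python scripts to look and compute and a tool call to move; the robot and the scene stay as the last step left them, time stands still between calls to the robot, and variables do not carry over. Pictures are saved under pics/ and viewed, at most 10 in all, crops included, and the job is handed in when it is done.

Besides the shell and the picture viewer there is one more tool, called after "Request:" by a JSON object that holds its "api" and its "payload", one argument or row to a line. servo_tool: Moves the arm, as the interface text tells. Its arguments: {"type":"object","properties":{"motion":{"type":"array"},"grip_force":{"type":"number"}},"required":["motion"]}

```bash
mkdir -p pics; ls; python3 - <<'E'
from station import bot
import cv2,numpy as np
np.set_printoptions(precision=4,suppress=True)
o=bot.get_obs();print(o['t'],o['eef_pos'],o['tool_rot'],bot.tcp_to_grasp)
for n in('scene','top'):
    c=bot.read_camera(n);cv2.imwrite(f'pics/{n}0.png',cv2.resize(c['img'][:,:,::-1],(800,600),interpolation=cv2.INTER_CUBIC));np.savez(f'{n}.npz',K=c['K'],P=c['pose']);print(c['K'],c['pose'])
E
```

```text
pics
0.0 [ 0.2761 -0.6153  0.2303] [-0.0009  0.9778  0.2094 -0.0003] 0.0187
[[425.95     0.     284.4428]
 [  0.     425.95   203.1203]
 [  0.       0.       1.    ]] [[ 0.8025 -0.2966  0.5177  0.0591]
 [-0.5963 -0.371   0.7119 -0.4243]
 [-0.0192 -0.88   -0.4746  0.545 ]
 [ 0.      0.      0.      1.    ]]
[[525.7656   0.     282.0818]
 [  0.     525.7656 204.3354]
 [  0.       0.       1.    ]] [[-0.0165 -0.9829  0.1836  0.2913]
 [-0.9998  0.014  -0.0146  0.2222]
 [ 0.0117 -0.1838 -0.9829  1.2766]
 [ 0.      0.      0.      1.    ]]
```

View pics/scene0.png

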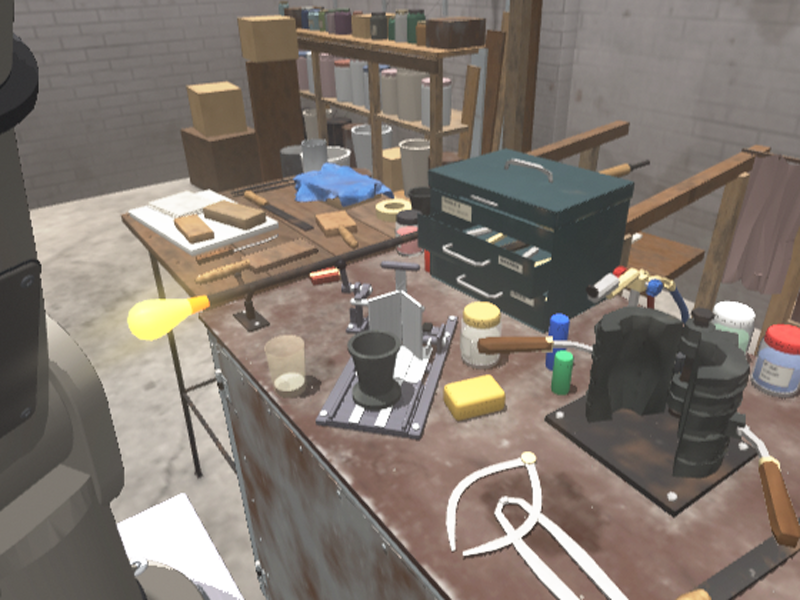

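View pics/top0.png

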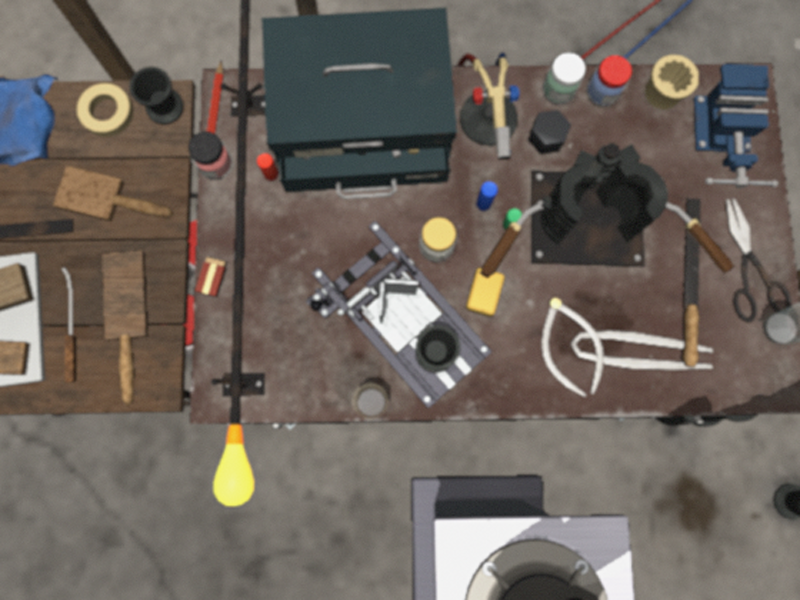

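The scene shows the tilter with the mould near (375,370) and its T-handle at (400,268). In the top view the tilter runs from (430,400)/(487,350) up-left to (318,272)/(375,228), with the mould at (437,347), thumb ball near (318,303), jar at (438,238), wax at (486,292) and tumbler at (371,398). I'll zoom in.

```bash
python3 - <<'E'
from station import bot
import cv2,numpy as np
c=bot.read_camera('top')['img'][:,:,::-1];s=bot.read_camera('scene')['img'][:,:,::-1]
cv2.imwrite('pics/topc.png',cv2.resize(c[150:290,205:355],None,fx=4,fy=4,interpolation=cv2.INTER_CUBIC))
cv2.imwrite('pics/scenec.png',cv2.resize(s[175:310,215:345],None,fx=4.4,fy=4.4,interpolation=cv2.INTER_CUBIC))
E
```

```text
(no output)
```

View pics/topc.png

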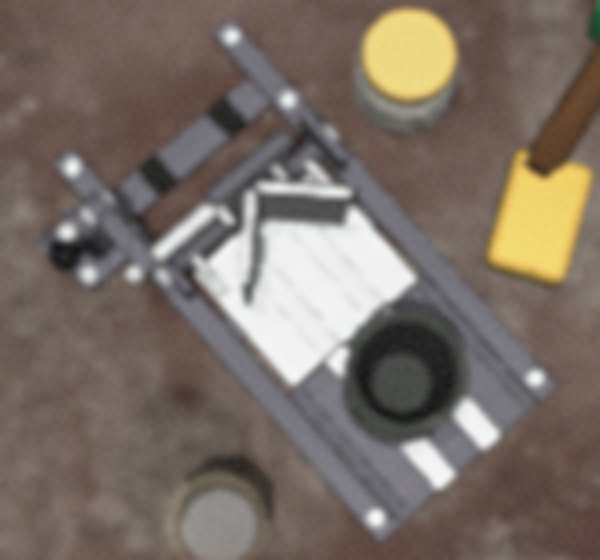

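View pics/scenec.png

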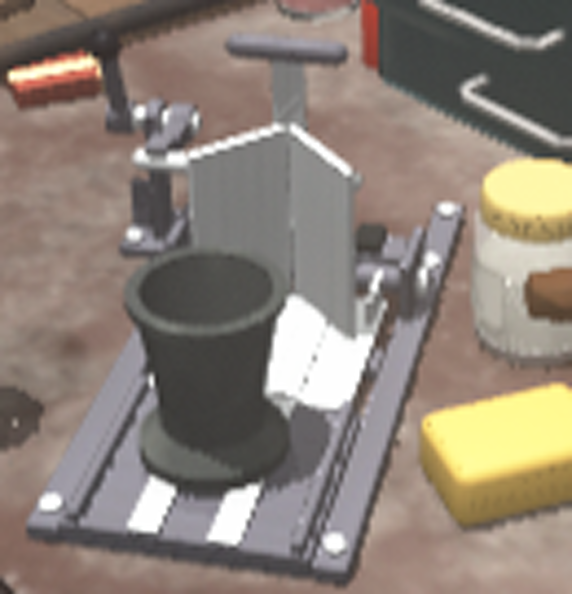

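```bash
cat > h.py <<'E'
import numpy as np
from scipy.optimize import least_squares
cams={n:np.load(f'{n}.npz') for n in('top','scene')}
def proj(n,p):
    K,P=cams[n]['K'],cams[n]['P'];q=(np.asarray(p)-P[:3,3])@P[:3,:3];q=q@K.T;return q[...,:2]/q[...,2:]
def T(px):return np.array(px)/4+[205,150]
def S(px):return np.array(px)/4.4+[215,175]
def tri(t,s):
    return least_squares(lambda p:np.r_[proj('top',p)-t,proj('scene',p)-s],[.5,.1,.05])
def tw(x,y,a,p):
    p=np.asarray(p,float);c,s=np.cos(a),np.sin(a);return np.stack([x+c*p[...,0]-s*p[...,1],y+s*p[...,0]+c*p[...,1],p[...,2]],-1)
E
python3 - <<'E'
from h import *
np.set_printoptions(precision=4,suppress=True)
scr=[('top',T((376,518)),-1,1),('top',T((536,378)),-1,-1),('top',T((232,35)),1,-1),('top',T((71,166)),1,1),
('scene',S((50,502)),-1,1),('scene',S((333,542)),-1,-1),('scene',S((447,208)),1,-1)]
def f(v):
    x,y,a,sx,sy,h=v;r=[]
    for n,px,i,j in scr:r.append(proj(n,tw(x,y,a,[i*sx,j*sy,h]))-px)
    r.append(proj('top',tw(x,y,a,[.045,0,.156]))-T((253,160)))
    r.append(proj('scene',tw(x,y,a,[.045,0,.15]))-S((287,49)))
    return np.concatenate(r)
for a0 in(.5,.9):
    s=least_squares(f,[.55,.15,a0,.14,.06,.01],loss='soft_l1');print(s.x,s.cost);print(f(s.x).reshape(-1,2))
x,y,a=s.x[:3]
print('handle tri',tri(T((253,160)),S((287,49))).x,'pred',tw(x,y,a,[.045,0,.15]))
m=tri(T((408,366)),S((207,294)));print('rim',m.x,m.fun)
d=m.x-[x,y,0];c,sn=np.cos(a),np.sin(a);print('rim in tilter',c*d[0]+sn*d[1],-sn*d[0]+c*d[1],m.x[2])
print('ball pred',tw(x,y,a,[.078,.106,.127]),[(proj('top',tw(x,y,a,[.078,.106,.127]))-[205,150])*4,(proj('scene',tw(x,y,a,[.078,.106,.127]))-[215,175])*4.4])
for nm,t in dict(jar=(409,55),tumbler=(218,525),waxc=(540,217)).items():
    h={'jar':.087,'tumbler':.075,'waxc':.032}[nm]
    p=least_squares(lambda p:proj('top',[p[0],p[1],h])-T(t),[.5,.1]).x;d=p-[x,y];print(nm,p,'tilter',c*d[0]+sn*d[1],-sn*d[0]+c*d[1])
E
```

```text
[0.4947 0.2075 0.6952 0.1414 0.064  0.0114] 1.4679505613633994
[[ 0.0386 -0.2208]
 [-0.1049 -0.0868]
 [ 0.0304 -0.2572]
 [ 0.6052 -0.2422]
 [-0.13   -0.0814]
 [ 0.2332  0.3111]
 [ 0.07   -0.1611]
 [-0.4797  1.5899]
 [-0.0803 -0.485 ]]
[0.4947 0.2075 0.6952 0.1414 0.064  0.0114] 1.4679505613634407
[[ 0.0386 -0.2208]
 [-0.1049 -0.0868]
 [ 0.0304 -0.2572]
 [ 0.6052 -0.2422]
 [-0.13   -0.0814]
 [ 0.2332  0.3111]
 [ 0.07   -0.1611]
 [-0.4797  1.5899]
 [-0.0803 -0.485 ]]
handle tri [0.5323 0.2365 0.1484] pred [0.5293 0.2363 0.15  ]
rim [0.4241 0.1508 0.096 ] [-0.3527  0.7069  0.6525 -0.1349]
rim in tilter -0.09055320826996702 0.0016591292130243088 0.09603762405752352
ball pred [0.4867 0.3389 0.127 ] [array([ 67.4786, 255.0009]), array([103.2526,  41.7408])]
jar [0.6091 0.1442] tilter 0.047301325177098376 -0.12189608296699238
tumbler [0.3395 0.2584] tilter -0.08659291176462414 0.13855591158597091
waxc [0.522  0.0641] tilter -0.07092493410151059 -0.12756382196077207
```

```bash
cat >> h.py <<'E'
from scipy.spatial.transform import Rotation as R
X0,Y0,A=.4945,.2077,.695
def ori(yaw,tau):
    u=np.array([np.cos(yaw),np.sin(yaw),0]);k=np.array([0,0,1.]);z=-np.cos(tau)*k-np.sin(tau)*u;x=np.cos(tau)*u-np.sin(tau)*k
    return R.from_matrix(np.c_[x,np.cross(z,x),z])
def cur():
    from station import bot
    o=bot.get_obs();return np.array(o['eef_pos']),R.from_quat(o['tool_rot'],scalar_first=True)
def plan(wps,world=False,p0=None,r0=None):
    """wps: (x,y,z,tilt deg[,yaw]) in tilter (or world) frame; prints shift (m) and turn (5 deg)"""
    if p0 is None:p0,r0=cur()
    for w in wps:
        p=np.array(w[:3]) if world else tw(X0,Y0,A,w[:3]);g=ori(w[4] if len(w)>4 else A,np.radians(w[3]))
        print(np.round(r0.inv().apply(p-p0),4),np.round(np.degrees((r0.inv()*g).as_rotvec())/5,2),'d',round(np.linalg.norm(p-p0),3))
def where():
    p,r=cur();d=p-[X0,Y0,0];c,s=np.cos(A),np.sin(A);m=r.as_matrix()
    print('tilter xyz',np.round([c*d[0]+s*d[1],-s*d[0]+c*d[1],d[2]],4),'yaw',np.arctan2(-m[0,1],m[1,1])+np.pi,'tilt',np.degrees(np.arcsin(-m[2,0])))
E
python3 - <<'E'
from h import *
where()
plan([(.33,-.52,.31,0),(.42,-.32,.31,0),(.44,-.1,.31,10),(.40,.06,.31,20)],True)
plan([(-.166,0,.25,20)])
# pipe
c=cams['top'];K,P=c['K'],c['P']
def ray(n,px):
    K,P=cams[n]['K'],cams[n]['P'];return P[:3,:3]@np.linalg.solve(K,[px[0],px[1],1]),P[:3,3]
a,o=ray('top',(168,140));b,_=ray('top',(166.5,259));nrm=np.cross(a,b)
for px in((168,204.5),(280,170)):
    d,s=ray('scene',px);print('pipe',s+d*(nrm@(o-s))/(nrm@d))
E
```

```text
tilter xyz [-0.6949 -0.4925  0.2307] yaw 0.42175532956715234 tilt 0.004602368099928507
[ 0.0882 -0.0652 -0.0792] [-0.01 -0.   -3.13] d 0.135
[ 0.2522 -0.2108 -0.0791] [-0.01 -0.   -3.13] d 0.338
[ 0.3605 -0.4034 -0.0789] [-0.29 -1.99 -3.12] d 0.547
[ 0.3895 -0.5657 -0.0787] [-0.56 -3.98 -3.1 ] d 0.691
[ 0.3763 -0.6169 -0.0186] [-0.56 -3.98 -3.1 ] d 0.723
pipe [0.3641619  0.47211333 0.06049509]
pipe [0.70147896 0.47699559 0.05512324]
```

Request:
{"api": "servo_tool", "payload": {
  "motion": [
    [[0.03,-0.02,-0.027,0,0,-0.8,0.35],[0.06,-0.045,-0.05,0,0,-1.6,0.35],[0.088,-0.065,-0.079,0,0,-2.4,0.35],[0.12,-0.094,-0.079,0,0,-3.1,0.35],[0.15,-0.122,-0.079,0,0,-3.1,0.35],[0.18,-0.15,-0.079,0,0,-3.1,0.35],[0.21,-0.178,-0.079,0,0,-3.1,0.35],[0.24,-0.206,-0.079,0,0,-3.1,0.35],[0.26,-0.24,-0.079,0,-0.3,-3.1,0.35],[0.28,-0.275,-0.079,-0.1,-0.8,-3.1,0.35],[0.3,-0.31,-0.079,-0.2,-1.3,-3.1,0.35],[0.32,-0.345,-0.079,-0.2,-1.7,-3.1,0.35],[0.34,-0.375,-0.079,-0.3,-2.2,-3.1,0.35],[0.36,-0.405,-0.079,-0.4,-2.7,-3.1,0.35],[0.367,-0.443,-0.079,-0.45,-3.2,-3.1,0.35],[0.374,-0.483,-0.079,-0.5,-3.6,-3.1,0.35],[0.382,-0.522,-0.079,-0.55,-4,-3.1,0.35],[0.39,-0.56,-0.079,-0.56,-4,-3.1,0.35],[0.39,-0.566,-0.079,-0.56,-4,-3.1,0.35],[0.39,-0.566,-0.079,-0.56,-4,-3.1,0.35]]
  ]
}}

```text
t: 1.87
eef_pos: [0.3998, 0.063, 0.3103]
tool_rot: [0.06, 0.925, 0.338, -0.164]
contact_force: [0.2, -0.4, 0.2]
gripper_width: 0.35
grasp_force: 0.0
```

```bash
python3 - <<'E'
from h import *
where();plan([(-.168,0,.2,20),(-.168,0,.075,20)])
E
```

```text
tilter xyz [-0.1654 -0.0505  0.3103] yaw 0.7016524562491222 tilt 20.103680271831774
[ 0.0358 -0.0505  0.1044] [0.03 0.02 0.07] d 0.121
[ 0.0788 -0.0505  0.2218] [0.03 0.02 0.07] d 0.241
```

Request:
{"api": "servo_tool", "payload": {
  "motion": [
    [[0.018,-0.025,0.035,0,0,0,0.35],[0.036,-0.05,0.07,0,0,0.07,0.35],[0.036,-0.05,0.104,0,0,0.07,0.35],[0.048,-0.05,0.137,0,0,0.07,0.35],[0.06,-0.05,0.17,0,0,0.07,0.35],[0.07,-0.05,0.197,0,0,0.07,0.35],[0.079,-0.05,0.222,0,0,0.07,0.35],[0.079,-0.05,0.222,0,0,0.07,0.35],[0.079,-0.05,0.222,0,0,0.07,0.35]]
  ]
}}

```text
t: 2.62
eef_pos: [0.3665, 0.0954, 0.0743]
tool_rot: [0.061, 0.927, 0.332, -0.166]
contact_force: [-0.6, 0.1, 0.8]
gripper_width: 0.351
grasp_force: 0.0
```

```bash
python3 - <<'E'
from h import *
from station import bot
import cv2
where();plan([(-.168,0,.075,20),(-.13,0,.075,20),(-.068,0,.075,20)])
s=bot.read_camera('scene')['img'][:,:,::-1];cv2.imwrite('pics/s1.png',cv2.resize(s[120:310,180:370],(600,600)))
E
```

```text
tilter xyz [-0.1702 -0.0043  0.0743] yaw 0.6877968397934109 tilt 20.308323914893922
[ 0.0018 -0.0043 -0.0014] [-0.    0.06 -0.09] d 0.005
[ 0.0374 -0.0046 -0.0146] [-0.    0.06 -0.09] d 0.04
[ 0.0956 -0.005  -0.0361] [-0.    0.06 -0.09] d 0.102
```

View pics/s1.png

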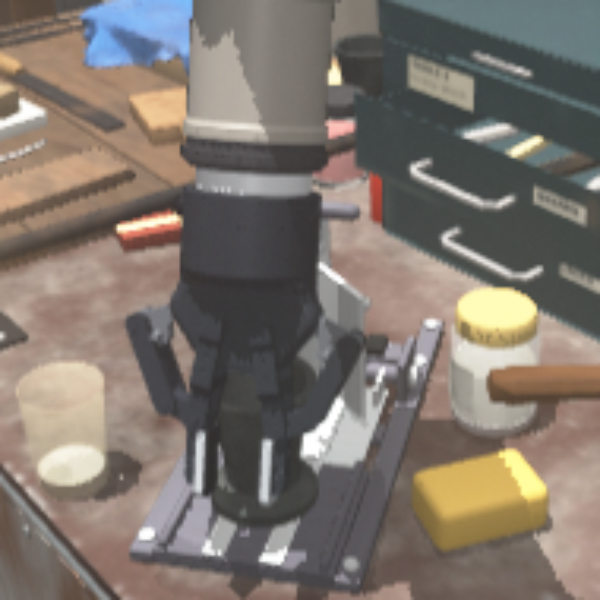

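Request:
{"api": "servo_tool", "payload": {
  "motion": [
    [[0.005,-0.005,-0.002,0,0.06,-0.1,0.35],[0.01,-0.006,-0.004,0,0.06,-0.1,0.35],[0.015,-0.006,-0.006,0,0.06,-0.1,0.35],[0.02,-0.006,-0.008,0,0.06,-0.1,0.35],[0.024,-0.006,-0.009,0,0.06,-0.1,0.35],[0.028,-0.006,-0.01,0,0.06,-0.1,0.35],[0.032,-0.006,-0.012,0,0.06,-0.1,0.35],[0.036,-0.006,-0.013,0,0.06,-0.1,0.35],[0.04,-0.006,-0.015,0,0.06,-0.1,0.35],[0.044,-0.006,-0.016,0,0.06,-0.1,0.35],[0.049,-0.006,-0.018,0,0.06,-0.1,0.35],[0.054,-0.006,-0.02,0,0.06,-0.1,0.35],[0.059,-0.006,-0.022,0,0.06,-0.1,0.35],[0.064,-0.006,-0.024,0,0.06,-0.1,0.35],[0.069,-0.006,-0.026,0,0.06,-0.1,0.35],[0.074,-0.006,-0.027,0,0.06,-0.1,0.35],[0.078,-0.006,-0.029,0,0.06,-0.1,0.35],[0.082,-0.006,-0.03,0,0.06,-0.1,0.35],[0.085,-0.006,-0.031,0,0.06,-0.1,0.35],[0.087,-0.006,-0.032,0,0.06,-0.1,0.35]]
  ]
}}

```text
t: 4.33
eef_pos: [0.4348, 0.1608, 0.0747]
tool_rot: [0.059, 0.926, 0.337, -0.162]
contact_force: [-2.3, -2.8, 3.1]
gripper_width: 0.352
grasp_force: 2.3
```

```bash
python3 - <<'E'
from h import *
from station import bot
import cv2
where()
s=bot.read_camera('scene')['img'][:,:,::-1];t=bot.read_camera('top')['img'][:,:,::-1]
cv2.imwrite('pics/s2.png',np.hstack([cv2.resize(i,(400,500)) for i in(s[170:310,225:337],t[150:290,215:327])]))
E
```

```text
tilter xyz [-0.0759  0.0022  0.0747] yaw 0.6978312222549912 tilt 19.850763174538766
```

View pics/s2.png

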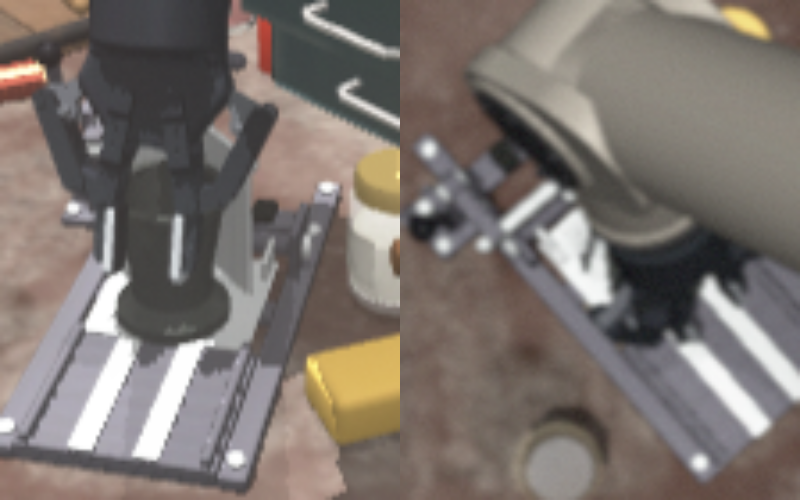

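Request:
{"api": "servo_tool", "payload": {
  "motion": [
    [[0.002,0,-0.0007,0,0,0,0.35],[0.004,0,-0.0014,0,0,0,0.35],[0.006,0,-0.002,0,0,0,0.35],[0.008,0,-0.003,0,0,0,0.35],[0.009,0,-0.0033,0,0,0,0.35],[0.01,0,-0.0036,0,0,0,0.35],[0.011,0,-0.004,0,0,0,0.35]]
  ]
}}

```text
t: 5.02
eef_pos: [0.4436, 0.1681, 0.0747]
tool_rot: [0.059, 0.926, 0.337, -0.162]
contact_force: [-3.9, -2.1, 1.8]
gripper_width: 0.351
grasp_force: 1.9
```

Request:
{"api": "servo_tool", "payload": {
  "motion": [
    [[0.001,0,-0.0004,0,0,0,0.35],[0.002,0,-0.0007,0,0,0,0.35],[0.003,0,-0.001,0,0,0,0.35]]
  ]
}}

```text
t: 5.27
eef_pos: [0.446, 0.1702, 0.0747]
tool_rot: [0.059, 0.926, 0.337, -0.162]
contact_force: [-2.5, -1.9, 1.5]
gripper_width: 0.344
grasp_force: 2.0
```

```bash
python3 -c "
from h import *
where()"
```

```text
tilter xyz [-0.0613  0.0023  0.0747] yaw 0.6977385012817647 tilt 19.836508529210086
```

Request:
{"api": "servo_tool", "payload": {
  "motion": [
    [[0.001,0,-0.0004,0,0,0,0.35],[0.002,0,-0.0007,0,0,0,0.35],[0.003,0,-0.001,0,0,0,0.35]]
  ]
}}

```text
t: 5.52
eef_pos: [0.4472, 0.1708, 0.0745]
tool_rot: [0.06, 0.925, 0.336, -0.164]
contact_force: [-6.8, -6.0, 4.0]
gripper_width: 0.352
grasp_force: 4.9
```

Request:
{"api": "servo_tool", "payload": {
  "motion": [
    [[0.001,0,-0.0004,0,0,0,0.35],[0.002,0,-0.0007,0,0,0,0.35],[0.003,0,-0.001,0,0,0,0.35]]
  ]
}}

```text
t: 5.77
eef_pos: [0.4478, 0.1708, 0.0744]
tool_rot: [0.061, 0.925, 0.336, -0.166]
contact_force: [-11.4, -10.8, 8.8]
gripper_width: 0.351
grasp_force: 8.3
```

Request:
{"api": "servo_tool", "payload": {
  "motion": [
    [[-0.005,0,0.002,0,0,0,0.35],[-0.015,0,0.005,0,0,0,0.35],[-0.03,0,0.011,0,0,0,0.35],[-0.042,0,0.015,0,0,0,0.35],[-0.053,0,-0.015,0,0,0,0.1],[-0.065,0,-0.047,0,0,0,0],[-0.077,0,-0.08,0,0,0,0],[-0.09,0,-0.115,0,0,0,0],[-0.1,0,-0.145,0,0,0,0],[-0.1,0,-0.145,0,0,0,0]]
  ]
}}

```text
t: 6.6
eef_pos: [0.4194, 0.1478, 0.2506]
tool_rot: [0.058, 0.927, 0.337, -0.156]
contact_force: [0.5, 0.4, -0.0]
gripper_width: 0.003
grasp_force: 0.0
```

```bash
python3 - <<'E'
from h import *
from station import bot
import cv2
where();plan([(-.10,.106,.25,20),(.01,.106,.25,20),(.03,.106,.25,20),(.03,.106,.115,20),(.06,.106,.115,20),(.12,.106,.112,20)])
s=bot.read_camera('scene')['img'][:,:,::-1];t=bot.read_camera('top')['img'][:,:,::-1]
cv2.imwrite('pics/s3.png',np.hstack([cv2.resize(i,(400,500),interpolation=cv2.INTER_CUBIC) for i in(s[170:310,225:337],t[150:290,215:327])]))
E
```

```text
tilter xyz [-0.096   0.0021  0.2506] yaw 0.6980686581226658 tilt 19.137975484784196
[-0.0034 -0.1039  0.0014] [ 0.05 -0.17  0.02] d 0.104
[ 0.1005 -0.1036 -0.0347] [ 0.05 -0.17  0.02] d 0.148
[ 0.1194 -0.1035 -0.0412] [ 0.05 -0.17  0.02] d 0.163
[ 0.1637 -0.104   0.0863] [ 0.05 -0.17  0.02] d 0.212
[ 0.192  -0.1039  0.0765] [ 0.05 -0.17  0.02] d 0.231
[ 0.2497 -0.1037  0.0597] [ 0.05 -0.17  0.02] d 0.277
```

View pics/s3.png

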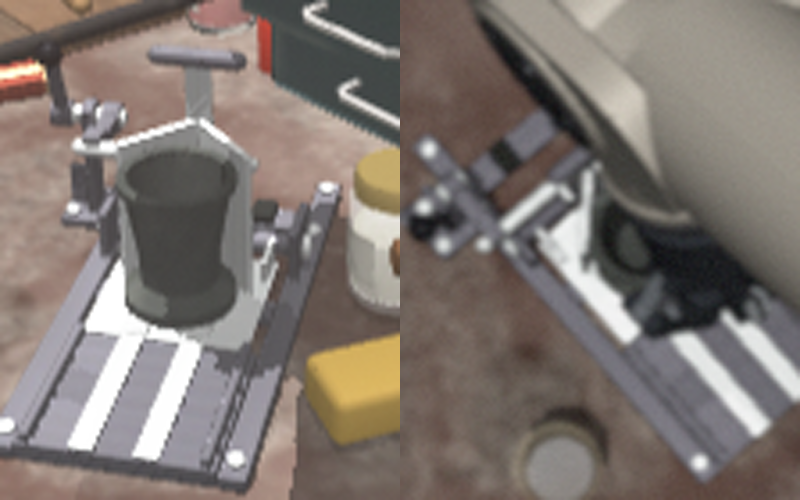

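The mould stands upright in the V, with its rim centre near (178,183) in the crop and its foot spanning 122–238. The catch is still hooked. I'll check the seat by projecting the model.

```bash
python3 - <<'E'
from h import *
t=np.linspace(0,2*np.pi,90)
for x in(-.016,-.010,-.004):
  for r,z in((.0355,.101),(.034,.018)):
    p=(proj('scene',tw(X0,Y0,A,np.c_[x+r*np.cos(t),r*np.sin(t),0*t+z]))-[225,170])*[400/112,500/140]
    print(x,z,'min',p.min(0).round(1),'max',p.max(0).round(1))
E
```

```text
-0.016 0.101 min [110.7 148.1] max [234.6 211.2]
-0.016 0.018 min [120.3 266. ] max [233.7 331.7]
-0.01 0.101 min [113.8 143.2] max [236.9 205.7]
-0.01 0.018 min [123.1 260.7] max [236.  325.7]
-0.004 0.101 min [116.7 138.4] max [239.2 200.2]
-0.004 0.018 min [125.9 255.5] max [238.2 319.7]
```

Request:
{"api": "servo_tool", "payload": {
  "motion": [
    [[0.02,-0.03,-0.007,0,0,0,0],[0.045,-0.055,-0.016,0,0,0,0],[0.07,-0.08,-0.025,0,0,0,0],[0.095,-0.1035,-0.034,0,0,0,0],[0.109,-0.1035,-0.038,0,-0.17,0,0],[0.12,-0.104,0,0,-0.17,0,0],[0.135,-0.104,0.03,0,-0.17,0,0],[0.146,-0.104,0.06,0,-0.17,0,0],[0.154,-0.104,0.09,0,-0.17,0,0],[0.154,-0.104,0.09,0,-0.17,0,0]]
  ]
}}

```text
t: 7.53
eef_pos: [0.4335, 0.295, 0.1011]
tool_rot: [0.063, 0.923, 0.336, -0.174]
contact_force: [-1.0, -1.0, -0.9]
gripper_width: -0.001
grasp_force: 0.0
```

```bash
python3 - <<'E'
from h import *
where();plan([(.045,.106,.113,20),(.08,.106,.115,20),(.1,.106,.114,20),(.118,.106,.108,20)])
E
```

```text
tilter xyz [0.0091 0.1062 0.1011] yaw 0.6985466225756252 tilt 21.353288096745125
[ 0.0292  0.0003 -0.0241] [0.   0.27 0.04] d 0.038
[ 0.061   0.0004 -0.0388] [0.   0.27 0.04] d 0.072
[ 0.08    0.0005 -0.0451] [0.   0.27 0.04] d 0.092
[ 0.099   0.0006 -0.0461] [0.   0.27 0.04] d 0.109
```

Request:
{"api": "servo_tool", "payload": {
  "motion": [
    [[0.015,0,-0.012,0,0.1,0,0],[0.029,0,-0.024,0,0.2,0,0],[0.034,0,-0.026,0,0.27,0,0],[0.04,0,-0.029,0,0.27,0,0],[0.045,0,-0.031,0,0.27,0,0],[0.05,0,-0.034,0,0.27,0,0],[0.056,0,-0.036,0,0.27,0,0],[0.061,0,-0.039,0,0.27,0,0],[0.066,0,-0.041,0,0.27,0,0],[0.071,0,-0.043,0,0.27,0,0],[0.076,0,-0.044,0,0.27,0,0],[0.08,0,-0.045,0,0.27,0,0],[0.085,0,-0.046,0,0.27,0,0],[0.09,0,-0.046,0,0.27,0,0],[0.095,0,-0.046,0,0.27,0,0],[0.098,0,-0.046,0,0.27,0,0]]
  ]
}}

```text
t: 8.87
eef_pos: [0.5203, 0.3682, 0.1159]
tool_rot: [0.057, 0.926, 0.337, -0.158]
contact_force: [0.1, 0.1, 0.6]
gripper_width: -0.006
grasp_force: 0.0
```

```bash
python3 - <<'E'
from h import *
where();plan([(.06,.106,.125,20),(.03,.106,.25,20),(-.01,.0,.25,20),(-.02,0,.148,20)])
E
```

```text
tilter xyz [0.1226 0.1068 0.1159] yaw 0.6976653792110787 tilt 19.338332452002813
[-0.0621  0.0006  0.0122] [ 0.01 -0.13  0.03] d 0.063
[-0.1318  0.0005 -0.0958] [ 0.01 -0.13  0.03] d 0.163
[-0.1698  0.1064 -0.0825] [ 0.01 -0.13  0.03] d 0.217
[-0.1454  0.1064  0.017 ] [ 0.01 -0.13  0.03] d 0.181
```

Request:
{"api": "servo_tool", "payload": {
  "motion": [
    [[-0.03,0,0.006,0,0,0,0],[-0.06,0,0.01,0,0,0,0],[-0.08,0,-0.025,0,0,0,0],[-0.105,0,-0.06,0,0,0,0],[-0.132,0,-0.09,0,0,0,0],[-0.145,0.035,-0.09,0,0,0,0],[-0.16,0.07,-0.085,0,0,0,0],[-0.17,0.105,-0.082,0,-0.13,0,0],[-0.17,0.106,-0.082,0,-0.13,0,0]]
  ]
}}

```text
t: 9.62
eef_pos: [0.4896, 0.1928, 0.2501]
tool_rot: [0.062, 0.927, 0.331, -0.163]
contact_force: [1.6, 0.0, -0.4]
gripper_width: -0.001
grasp_force: 0.0
```

```bash
python3 - <<'E'
from h import *
from station import bot
import cv2
where();plan([(-.01,0,.25,20),(-.01,0,.142,20)])
s=bot.read_camera('scene')['img'][:,:,::-1];t=bot.read_camera('top')['img'][:,:,::-1]
cv2.imwrite('pics/s4.png',np.hstack([cv2.resize(i,(400,500),interpolation=cv2.INTER_CUBIC) for i in(s[160:300,225:337],t[150:290,215:327])]))
E
```

```text
tilter xyz [-0.0133 -0.0083  0.2501] yaw 0.6873586941593608 tilt 20.09762058777865
[ 0.0031 -0.0083 -0.001 ] [ 0.04  0.02 -0.11] d 0.009
[ 0.0402 -0.009   0.1004] [ 0.04  0.02 -0.11] d 0.109
```

View pics/s4.png

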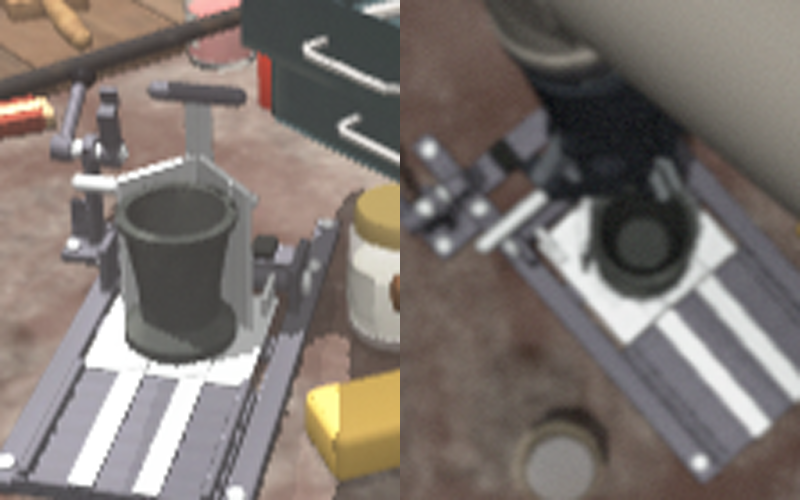

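Request:
{"api": "servo_tool", "payload": {
  "motion": [
    [[0.003,-0.008,0,0,0,-0.1,0],[0.015,-0.009,0.033,0,0,-0.1,0],[0.028,-0.009,0.067,0,0,-0.1,0],[0.04,-0.009,0.1,0,0,-0.1,0],[0.04,-0.009,0.1,0,0,-0.1,0],[0.04,-0.009,0.1,0,0,-0.1,0]]
  ]
}}

```text
t: 10.22
eef_pos: [0.4808, 0.2116, 0.1416]
tool_rot: [0.058, 0.923, 0.342, -0.165]
contact_force: [0.7, 0.7, 1.3]
gripper_width: -0.003
grasp_force: 0.0
```

```bash
python3 - <<'E'
from h import *
print('ball back pred',(proj('scene',tw(X0,Y0,A,[.143,.106,.105]))-[225,160])*3.571)
where();t=np.radians(20);W=[]
for th in np.r_[0,.1:1.25:.1]:
    a=th-np.arctan2(5,128);b=np.array([.050+.1281*np.sin(a),.022+.1281*np.cos(a)])
    # finger face touches bar: bar centre is (11+6) mm ahead along tool x and 10 mm above tip along finger
    xt=np.array([np.cos(t),-np.sin(t)]);up=np.array([np.sin(t),np.cos(t)])
    p=b-.017*xt-.010*up;W.append((p[0],0,p[1],20));print(round(th,1),b.round(3),p.round(4))
plan(W)
E
```

```text
ball back pred [81.37443168 75.5850759 ]
tilter xyz [-0.008   0.0118  0.1416] yaw 0.7092204313701442 tilt 20.184181014260457
0.0 [0.045 0.15 ] [0.0256 0.1464]
0.1 [0.058 0.15 ] [0.0384 0.1463]
0.2 [0.071 0.148] [0.0511 0.1449]
0.3 [0.083 0.146] [0.0637 0.1422]
0.4 [0.095 0.142] [0.0758 0.1383]
0.5 [0.107 0.137] [0.0876 0.1331]
0.6 [0.118 0.13 ] [0.0988 0.1269]
0.7 [0.129 0.123] [0.1092 0.1195]
0.8 [0.138 0.115] [0.1189 0.1112]
0.9 [0.147 0.105] [0.1278 0.1019]
1.0 [0.155 0.095] [0.1356 0.0918]
1.1 [0.162 0.085] [0.1424 0.0809]
1.2 [0.167 0.073] [0.1481 0.0695]
[ 0.0297  0.0122 -0.0161] [-0.    0.04  0.17] d 0.036
[ 0.0417  0.0124 -0.0204] [-0.    0.04  0.17] d 0.048
[ 0.0542  0.0126 -0.0235] [-0.    0.04  0.17] d 0.06
[ 0.0669  0.0128 -0.0253] [-0.    0.04  0.17] d 0.073
[ 0.0796  0.013  -0.0258] [-0.    0.04  0.17] d 0.085
[ 0.0924  0.0132 -0.0251] [-0.    0.04  0.17] d 0.097
[ 0.1051  0.0134 -0.023 ] [-0.    0.04  0.17] d 0.108
[ 0.1174  0.0136 -0.0198] [-0.    0.04  0.17] d 0.12
[ 0.1294  0.0137 -0.0153] [-0.    0.04  0.17] d 0.131
[ 0.1409  0.0139 -0.0096] [-0.    0.04  0.17] d 0.142
[ 0.1518  0.0141 -0.0028] [-0.    0.04  0.17] d 0.152
[0.1619 0.0142 0.005 ] [-0.    0.04  0.17] d 0.163
[0.1712 0.0144 0.0138] [-0.    0.04  0.17] d 0.172
```

```bash
cat >> h.py <<'E'
def arc(ths,y=0):
    t=np.radians(20);xt=np.array([np.cos(t),-np.sin(t)]);up=np.array([np.sin(t),np.cos(t)]);W=[]
    for th in ths:
        a=th-np.arctan2(5,128);b=np.array([.050+.1281*np.sin(a),.022+.1281*np.cos(a)])
        al=np.radians(max(0,np.degrees(th)-15))
        o=np.array([.011+.006*np.cos(al),max(0,.010*(1-th/.3))-.006*np.sin(al)])
        p=b-o[0]*xt-o[1]*up;W.append((p[0],y,p[1],20))
    return W
E
python3 - <<'E'
from h import *
plan(arc(np.arange(0,.61,.1)))
print('B');p=arc([.6])[0];plan(arc(np.arange(.6,1.31,.05)),p0=tw(X0,Y0,A,p[:3]),r0=ori(A,np.radians(20)))
E
```

```text
[ 0.0297  0.0122 -0.0161] [-0.    0.04  0.17] d 0.036
[ 0.0417  0.0124 -0.0237] [-0.    0.04  0.17] d 0.05
[ 0.0542  0.0126 -0.0301] [-0.    0.04  0.17] d 0.063
[ 0.0668  0.0128 -0.0355] [-0.    0.04  0.17] d 0.077
[ 0.0797  0.013  -0.0366] [-0.    0.04  0.17] d 0.089
[ 0.0926  0.0132 -0.0365] [-0.    0.04  0.17] d 0.1
[ 0.1054  0.0134 -0.035 ] [-0.    0.04  0.17] d 0.112
B
[0. 0. 0.] [0. 0. 0.] d 0.0
[0.0063 0.     0.0012] [0. 0. 0.] d 0.006
[0.0126 0.     0.0028] [0. 0. 0.] d 0.013
[ 0.0188 -0.      0.0046] [0. 0. 0.] d 0.019
[0.0249 0.     0.0068] [0. 0. 0.] d 0.026
[0.0308 0.     0.0092] [0. 0. 0.] d 0.032
[0.0366 0.     0.012 ] [0. 0. 0.] d 0.039
[0.0423 0.     0.015 ] [0. 0. 0.] d 0.045
[0.0479 0.     0.0183] [0. 0. 0.] d 0.051
[0.0532 0.     0.0219] [0. 0. 0.] d 0.058
[0.0584 0.     0.0258] [0. 0. 0.] d 0.064
[0.0634 0.     0.0299] [0. 0. 0.] d 0.07
[0.0681 0.     0.0342] [0. 0. 0.] d 0.076
[0.0727 0.     0.0388] [0. 0. 0.] d 0.082
[0.077  0.     0.0436] [0. 0. 0.] d 0.088
```

Request:
{"api": "servo_tool", "payload": {
  "motion": [
    [[0.008,0.006,-0.005,0,0,0.1,0],[0.016,0.011,-0.01,0,0,0.15,0],[0.022,0.011,-0.014,0,0,0.15,0],[0.028,0.011,-0.016,0,0,0.15,0],[0.034,0.011,-0.019,0,0,0.15,0],[0.04,0.011,-0.023,0,0,0.15,0],[0.046,0.011,-0.026,0,0,0.15,0],[0.052,0.011,-0.029,0,0,0.15,0],[0.058,0.011,-0.032,0,0,0.15,0],[0.064,0.011,-0.034,0,0,0.15,0],[0.07,0.011,-0.036,0,0,0.15,0],[0.076,0.011,-0.0365,0,0,0.15,0],[0.082,0.011,-0.0365,0,0,0.15,0],[0.088,0.011,-0.0365,0,0,0.15,0],[0.094,0.011,-0.0365,0,0,0.15,0],[0.1,0.011,-0.036,0,0,0.15,0],[0.105,0.011,-0.035,0,0,0.15,0],[0.105,0.011,-0.035,0,0,0.15,0]]
  ]
}}

```text
t: 11.72
eef_pos: [0.5755, 0.2748, 0.1391]
tool_rot: [0.059, 0.926, 0.335, -0.162]
contact_force: [0.6, 0.7, 5.3]
gripper_width: 0.004
grasp_force: 2.0
```

```bash
python3 - <<'E'
from h import *
from station import bot
import cv2
where();print(arc([.6]));plan(arc([.6,.7,.8,.9,1.,1.1,1.2,1.3]))
s=bot.read_camera('scene')['img'][:,:,::-1];cv2.imwrite('pics/s5.png',cv2.resize(s[140:290,215:365],(600,600),interpolation=cv2.INTER_CUBIC))
E
```

```text
tilter xyz [ 0.1051 -0.0004  0.1391] yaw 0.6936278092801196 tilt 19.824512701035005
[(np.float64(0.10317430758546091), 0, np.float64(0.13803696819417638), 20)]
[-0.0015 -0.0004  0.0017] [ 0.01 -0.04 -0.02] d 0.002
[ 0.0111 -0.0004  0.0045] [ 0.01 -0.04 -0.02] d 0.012
[ 0.0233 -0.0004  0.0085] [ 0.01 -0.04 -0.02] d 0.025
[ 0.0351 -0.0004  0.0138] [ 0.01 -0.04 -0.02] d 0.038
[ 0.0463 -0.0005  0.0202] [ 0.01 -0.04 -0.02] d 0.051
[ 0.0568 -0.0005  0.0276] [ 0.01 -0.04 -0.02] d 0.063
[ 0.0665 -0.0005  0.0361] [ 0.01 -0.04 -0.02] d 0.076
[ 0.0753 -0.0005  0.0455] [ 0.01 -0.04 -0.02] d 0.088
```

View pics/s5.png

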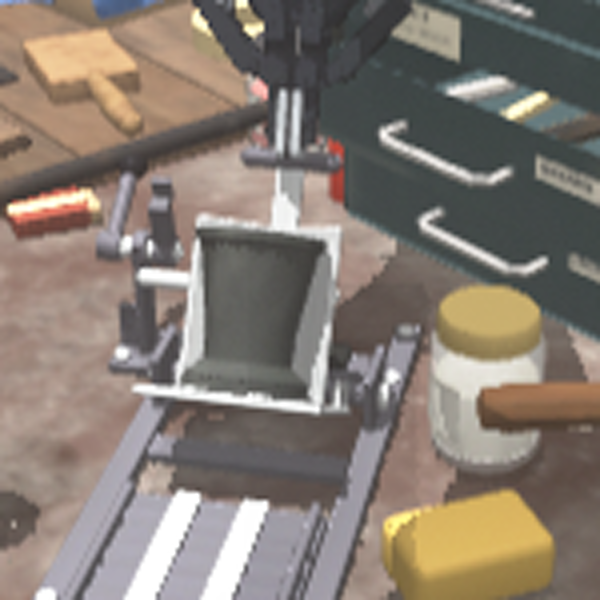

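The catch is fully back and the cradle is near 0.6 rad, but the fingertip sits too high on the bar at (290,158). I'll back off a little, lower the tip behind the bar and go on.

Request:
{"api": "servo_tool", "payload": {
  "motion": [
    [[-0.012,0,0,0,0,0,0],[-0.028,0,0.006,0,0,0,0],[-0.03,0,0.013,0,0,0,0],[-0.03,0,0.013,0,0,0,0],[-0.03,0,0.013,0,0,0,0]]
  ]
}}

```text
t: 12.18
eef_pos: [0.5481, 0.2519, 0.1365]
tool_rot: [0.06, 0.926, 0.335, -0.164]
contact_force: [-3.6, -2.4, -1.0]
gripper_width: -0.001
grasp_force: 1.4
```

```bash
python3 - <<'E'
from h import *
where()
def arc2(ths):
    t=np.radians(20);xt=np.array([np.cos(t),-np.sin(t)]);up=np.array([np.sin(t),np.cos(t)]);W=[]
    for th in ths:
        a=th-np.arctan2(5,128);b=np.array([.050+.1281*np.sin(a),.022+.1281*np.cos(a)])
        al=np.radians(max(0,np.degrees(th)-40));u=np.interp(th,[.4,.7],[.009,.003])
        o=np.array([.011+.006*np.cos(al),u-.006*np.sin(al)]);p=b-o[0]*xt-o[1]*up;W.append((p[0],0,p[1],20))
    return W
plan(arc2([.3,.4,.5,.6,.7,.8,.9,1.,1.1,1.2,1.3]))
E
```

```text
tilter xyz [ 0.0695 -0.0004  0.1365] yaw 0.6936280746076164 tilt 20.129852383795512
[-0.0074 -0.0004 -0.0043] [ 0.01  0.03 -0.02] d 0.009
[ 0.0053 -0.0004 -0.0048] [ 0.01  0.03 -0.02] d 0.007
[ 0.0181 -0.0004 -0.006 ] [ 0.01  0.03 -0.02] d 0.019
[ 0.0308 -0.0004 -0.006 ] [ 0.01  0.03 -0.02] d 0.031
[ 0.0431 -0.0005 -0.0047] [ 0.01  0.03 -0.02] d 0.043
[ 0.0552 -0.0005 -0.0008] [ 0.01  0.03 -0.02] d 0.055
[ 0.0667 -0.0005  0.0043] [ 0.01  0.03 -0.02] d 0.067
[ 0.0777 -0.0005  0.0105] [ 0.01  0.03 -0.02] d 0.078
[ 0.088  -0.0006  0.0178] [ 0.01  0.03 -0.02] d 0.09
[ 0.0976 -0.0006  0.0261] [ 0.01  0.03 -0.02] d 0.101
[ 0.1063 -0.0006  0.0352] [ 0.01  0.03 -0.02] d 0.112
```

Request:
{"api": "servo_tool", "payload": {
  "motion": [
    [[0.005,0,-0.003,0,0,0,0],[0.011,0,-0.004,0,0,0,0],[0.018,0,-0.005,0,0,0,0],[0.024,0,-0.005,0,0,0,0],[0.031,0,-0.005,0,0,0,0],[0.037,0,-0.0045,0,0,0,0],[0.043,0,-0.004,0,0,0,0],[0.049,0,-0.002,0,0,0,0],[0.055,0,0,0,0,0,0],[0.061,0,0.0025,0,0,0,0],[0.067,0,0.005,0,0,0,0],[0.072,0,0.008,0,0,0,0],[0.078,0,0.0115,0,0,0,0],[0.083,0,0.015,0,0,0,0],[0.088,0,0.0185,0,0,0,0],[0.093,0,0.0225,0,0,0,0],[0.0975,0,0.027,0,0,0,0],[0.102,0,0.031,0,0,0,0]]
  ]
}}

```text
t: 13.68
eef_pos: [0.6148, 0.3073, 0.0727]
tool_rot: [0.06, 0.926, 0.335, -0.163]
contact_force: [0.0, 0.2, 0.1]
gripper_width: 0.002
grasp_force: 0.0
```

```bash
python3 - <<'E'
from h import *
from station import bot
import cv2
where()
s=bot.read_camera('scene')['img'][:,:,::-1];cv2.imwrite('pics/s6.png',cv2.resize(s[140:290,215:365],(600,600),interpolation=cv2.INTER_CUBIC))
E
```

```text
tilter xyz [ 0.1562 -0.0006  0.0727] yaw 0.6936274210973656 tilt 19.979560149374404
```

View pics/s6.png

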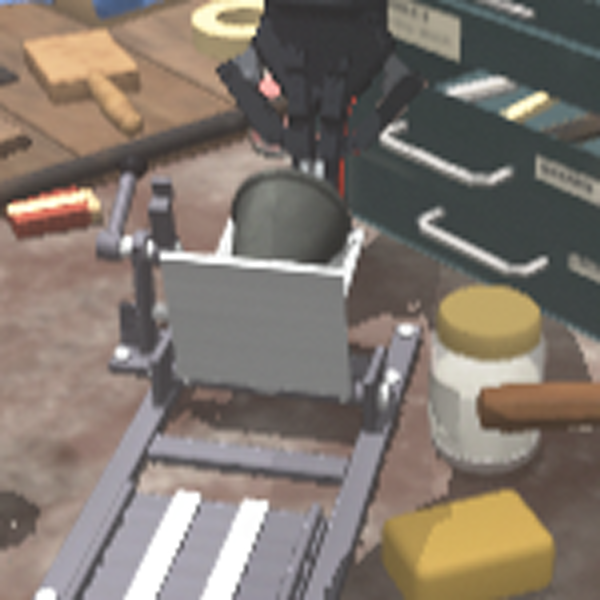

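The cradle has passed its balance with no force on the tool and is sinking, with the mould in the V. I'll retreat upward and let it settle.

Request:
{"api": "servo_tool", "payload": {
  "motion": [
    [[0,0,-0.03,0,0,0,0],[0,0,-0.065,0,0,0,0],[0,0,-0.1,0,0,0,0],[0,0,-0.14,0,0,0,0],[-0.03,0,-0.17,0,0,0,0],[-0.05,0,-0.2,0,0,0,0],[-0.05,0,-0.2,0,0,0,0],[-0.05,0,-0.2,0,0,0,0],[-0.05,0,-0.2,0,0,0,0],[-0.05,0,-0.2,0,0,0,0],[-0.05,0,-0.2,0,0,0,0],[-0.05,0,-0.2,0,0,0,0],[-0.05,0,-0.2,0,0,0,0],[-0.05,0,-0.2,0,0,0,0],[-0.05,0,-0.2,0,0,0,0],[-0.05,0,-0.2,0,0,0,0],[-0.05,0,-0.2,0,0,0,0],[-0.05,0,-0.2,0,0,0,0],[-0.05,0,-0.2,0,0,0,0],[-0.05,0,-0.2,0,0,0,0]]
  ]
}}

```text
t: 15.4
eef_pos: [0.6308, 0.321, 0.2785]
tool_rot: [0.06, 0.926, 0.335, -0.163]
contact_force: [-0.6, -0.4, 0.4]
gripper_width: 0.0
grasp_force: 0.0
```

```bash
cat > chk.py <<'E'
from h import *
from station import bot
import cv2
where()
s=bot.read_camera('scene')['img'];g=cv2.cvtColor(s,cv2.COLOR_RGB2GRAY).astype(float)
try: print('diff to last',np.abs(g-np.load('last.npy'))[180:290,215:330].max())
except OSError: pass
np.save('last.npy',g)
# foot-plate underside outline and top edge contrast for each tilt
best=[]
for th in np.arange(1.0,1.7,.03):
    c,sn=np.cos(th),np.sin(th)
    def q(x,y,z):
        dx,dz=x-.05,z-.022;return [.05+dx*c+dz*sn,y,.022-dx*sn+dz*c]
    e=[]
    for off in(-.012,.012):   # inside/outside the plate's free edge
        P=np.array([q(-.050-off,y,.013) for y in np.linspace(-.045,.045,30)])
        px=proj('scene',tw(X0,Y0,A,P)).astype(np.float32)
        e.append(cv2.remap(s.astype(np.float32),px[:,0],px[:,1],cv2.INTER_LINEAR).mean((0,1)))
    best.append((round(th,2),np.round(np.abs(e[0]-e[1]).sum()),e[0].round(),e[1].round()))
for b in best:print(*b)
E
python3 chk.py
```

```text
tilter xyz [ 0.1773 -0.0003  0.2785] yaw 0.6936184387009101 tilt 19.97612760408795
1.0 11.0 [151. 149. 148.] [148. 145. 144.]
1.03 9.0 [150. 148. 146.] [148. 145. 143.]
1.06 4.0 [151. 149. 147.] [150. 147. 145.]
1.09 1.0 [152. 150. 148.] [153. 151. 148.]
1.12 3.0 [153. 151. 149.] [152. 150. 148.]
1.15 3.0 [151. 149. 147.] [150. 148. 146.]
1.18 9.0 [151. 149. 147.] [147. 147. 145.]
1.21 10.0 [152. 150. 148.] [147. 147. 146.]
1.24 21.0 [154. 153. 151.] [146. 146. 145.]
1.27 24.0 [154. 153. 152.] [146. 145. 144.]
1.3 22.0 [152. 152. 150.] [145. 144. 143.]
1.33 25.0 [151. 151. 149.] [143. 142. 141.]
1.36 1.0 [152. 152. 151.] [152. 152. 150.]
1.39 214.0 [153. 154. 152.] [224. 224. 223.]
1.42 124.0 [153. 154. 152.] [198. 194. 191.]
1.45 101.0 [153. 153. 151.] [127. 118. 111.]
1.48 113.0 [151. 151. 149.] [122. 112. 105.]
1.51 108.0 [150. 150. 149.] [122. 112. 105.]
1.54 106.0 [150. 150. 149.] [123. 113. 106.]
1.57 100.0 [149. 149. 148.] [124. 114. 107.]
1.6 89.0 [147. 147. 146.] [126. 116. 110.]
1.63 80.0 [147. 147. 145.] [128. 119. 112.]
1.66 74.0 [146. 146. 145.] [129. 121. 114.]
1.69 69.0 [147. 147. 145.] [132. 123. 116.]
```

Request:
{"api": "servo_tool", "payload": {
  "motion": [
    [[0,0,-0.02,0,0,0,0],[0,0,-0.02,0,0,0,0],[0,0,-0.02,0,0,0,0],[0,0,-0.02,0,0,0,0],[0,0,-0.02,0,0,0,0],[0,0,-0.02,0,0,0,0],[0,0,-0.02,0,0,0,0],[0,0,-0.02,0,0,0,0],[0,0,-0.02,0,0,0,0],[0,0,-0.02,0,0,0,0],[0,0,-0.02,0,0,0,0],[0,0,-0.02,0,0,0,0],[0,0,-0.02,0,0,0,0],[0,0,-0.02,0,0,0,0],[0,0,-0.02,0,0,0,0],[0,0,-0.02,0,0,0,0],[0,0,-0.02,0,0,0,0],[0,0,-0.02,0,0,0,0]]
  ]
}}

```text
t: 16.95
eef_pos: [0.6361, 0.3254, 0.2972]
tool_rot: [0.06, 0.926, 0.335, -0.163]
contact_force: [0.9, 1.1, -0.1]
gripper_width: 0.001
grasp_force: 0.0
```

```bash
python3 - <<'E'
from h import *
from station import bot
import cv2
s=bot.read_camera('scene')['img'];g=cv2.cvtColor(s,cv2.COLOR_RGB2GRAY).astype(float)
d=np.abs(g-np.load('last.npy'));print('diff lower tilter',d[205:290,235:330].max(),'rows moving',np.where((d[140:300,215:340]>15).any(1))[0][[0,-1]]+140 if (d[140:300,215:340]>15).any() else None)
# plate free-edge: bright line profile at plate middle vs prediction for 1.57 and 1.40
for th in(1.57,1.45,1.3):
    c,sn=np.cos(th),np.sin(th);E=[]
    for x,z in((-.05,.016),(-.05,.010)):
        dx,dz=x-.05,z-.022;E.append(proj('scene',tw(X0,Y0,A,[.05+dx*c+dz*sn,-.0,.022-dx*sn+dz*c])))
    print(th,np.round(E,1).tolist())
u=int(E[0][0]);print(u,[(v,int(g[v,u])) for v in range(185,225)])
E
```

```text
diff lower tilter 85.0 rows moving [200 299]
1.57 [[280.2, 197.6], [279.5, 198.9]]
1.45 [[278.9, 200.8], [278.2, 202.4]]
1.3 [[277.2, 205.6], [276.5, 207.5]]
277 [(185, 170), (186, 176), (187, 158), (188, 111), (189, 84), (190, 82), (191, 89), (192, 95), (193, 97), (194, 101), (195, 104), (196, 108), (197, 110), (198, 239), (199, 253), (200, 135), (201, 149), (202, 149), (203, 150), (204, 149), (205, 149), (206, 153), (207, 154), (208, 153), (209, 151), (210, 151), (211, 153), (212, 154), (213, 153), (214, 152), (215, 148), (216, 150), (217, 151), (218, 151), (219, 151), (220, 151), (221, 152), (222, 151), (223, 150), (224, 151)]
```

Request:
{"api": "servo_tool", "payload": {
  "motion": [
    [[0,0,0,0,0,0,0],[0,0,0,0,0,0,0],[0,0,0,0,0,0,0],[0,0,0,0,0,0,0],[0,0,0,0,0,0,0],[0,0,0,0,0,0,0]]
  ]
}}

```text
t: 17.5
eef_pos: [0.6361, 0.3254, 0.2972]
tool_rot: [0.06, 0.926, 0.335, -0.163]
contact_force: [0.9, 0.0, -0.3]
gripper_width: 0.001
grasp_force: 0.0
```

```bash
cat > d.py <<'E'
from h import *
from station import bot
import cv2
f=lambda:cv2.cvtColor(bot.read_camera('scene')['img'],cv2.COLOR_RGB2GRAY).astype(float)
g=f()
for _ in range(20):h=f()
d=np.abs(g-h)[140:300,200:345];print(d.max(),(d>10).sum())
i=(h[:,278]).astype(int);print(i[192:204])
# ball of the flipped catch, dark spot expected here
b=proj('scene',tw(X0,Y0,A,[.143,.106,.105]));print(b,h[int(b[1])-3:int(b[1])+4,int(b[0])-4:int(b[0])+5].astype(int))
E
python3 d.py
```

```text
23.0 2
[104 108 114 115 118 118 237 252 144 149 149 150]
[247.78757538 181.16636121] [[ 90  85  81  76  77  75  71  65  64]
 [ 77  74  72  69  78  71  65  60  59]
 [ 68  63  65  69  80  71  63  60  56]
 [ 60  54  61  63  67  63  59  56  55]
 [ 64  68  59  67  69  58  57  55  61]
 [ 81  89  85 124 119  77  52  55 104]
 [ 88  88 140 178 155 104  74 101 142]]
```

The scene is still over a second, the plate edge is at the 1.57 rad position, and the catch ball is where it should be when fully back. I'm handing in.

```bash
python3 -c "
from station import bot
print(bot.hand_in())"
```

```text
the job is handed in; nothing more can be done
None
```

The job is handed in: the mould was pushed fully home in the V, the catch flipped right back, and the cradle tipped until it lay on its rest at about 1.57 rad with the mould in the V; I planned clear of the bystanders but made no final image check on them or on the mould.

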